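# Lower the thickness gauge's foot onto the test plate

### The job

Two identical bench thickness gauges stand on the worktop, both with their measuring foot raised; a white test plate lies ready under the foot of one of them. Swing the lift lever of that gauge fully down, so that its foot comes to rest on the plate. Do not shift the plate, and leave the other gauge's lever up.

Things in the scene. Friction and masses are not known exactly. Their poses are not given: they have to be found in the camera images.
- gauge_a: the bench gauge with the test plate, fixed. Grey base 120 x 76 x 16 mm, column at the back, grey head 76 x 40 mm (z 70 to 106 mm, front face 26 mm ahead of the origin) with a display. Origin at worktop level below the foot; x points from its front to its back (the lever points to -x, roughly at the robot), y to its left, z up. Lever pivot at [0, -30, 88] mm, axis along y
- pad_a (a point): centre of the black pad at the end of gauge_a's lever; pad 22 mm along the rod, 24 mm wide, 8 mm thick; 75 mm from the pivot, to the gauge's front. The pad sinks from about 124 mm above the worktop (lever fully raised) to 59 mm (fully down); nothing stands above it
- lever_a (a joint): small steel lever with a black end pad, on the right flank of gauge_a's head. 0 rad = fully raised (0.5 rad above horizontal, foot 20 mm above its lowest), 0.9 = fully down at its stop (0.4 rad below horizontal, foot 5 mm above the base, just touching a plate there). Friction (about 2 N at the pad) holds it where it is left; no spring. This is the lever to lower.
- lever_b (a joint): small steel lever with a black end pad, on the right flank of gauge_b's head. 0 rad = fully raised (0.5 rad above horizontal, foot 20 mm above its lowest), 0.9 = fully down at its stop (0.4 rad below horizontal, foot 5 mm above the base, just touching a plate there). Friction (about 2 N at the pad) holds it where it is left; no spring. Twin of gauge_a, without plate: must stay up.
- plate_center (a point): centre of the loose white test plate, 80 x 30 x 5 mm, 30 g, which lies flat on the base of gauge_a under its foot and sticks out about 40 mm to the front of the head; x along its length
Not all that is in view belongs to the job. What is shaped like the part that bears lever_b but purple is not meant.

How it is judged (in metres and radians):
At the end, for the whole second after the job is handed in: the lever of the gauge with the plate is fully down (within 0.15 rad of its stop at 0.9 rad) and at rest, the other gauge's lever is still up (below 0.35 rad), and the plate lies within 12 mm of where it was (value of joint lever_a above 0.75 rad and velocity of joint lever_a below 0.05 rad/s and value of joint lever_b below 0.35 rad and distance of plate_center from where it was at the start of the episode below 0.012 m); the robot touches nothing.
It fails at once if the other gauge's lever is pushed down (beyond 0.35 rad) (value of joint lever_b above 0.35 rad).
It fails at once if the test plate is shifted by more than 12 mm (distance of plate_center from where it was at the start of the episode above 0.012 m).
It also fails if it takes over 30 s, if anything falls off the work surface, if the arm or the gripper's body presses on something with over 40 N, if the wrist force passes 120 N, or if a joint passes its speed limit or range.

### The arm

A 6-joint arm with a two-finger parallel gripper is mounted at the origin on the work surface; the furniture and walls round the work are solid. World frame = base frame: x ahead of the robot, y to its left, z up, the work surface at z = 0. Lengths are in m, angles in degrees, forces in N, time in s.
With the tool pointing down it reaches from about 0.325 to 0.85 m from the base axis. Payload 15.5 kg.
Tool frame: the origin (TCP) lies midway between the tips of the shut fingers; the grasp point (between the pads) lies 19 mm behind it; z points along the fingers, y is the line along which they close (so a half turn about z gives the same grasp; the last joint's range is limited). The gripper opens to 91 mm and grips with 3 to 60 N. Pads are 32 mm wide; open, the fingers measure 118 mm over their backs; the gripper's body (76 mm by 178 mm) begins 60 mm behind the grasp point.
Start: joints at [71.534, 28.281, 77.091, -0, 74.628, -5.472], TCP at [0.141, 0.609, 0.214] pointing down, gripper open.
Joint ranges: [-166.48, 166.48], [-47.26, 123.95], [12.59, 153.08], [-70.14, 250.14], [6.76, 159.57], [-176.63, 176.63]. Speed limits (degrees/s): [108.29, 108.29, 147.25, 172.46, 172.46, 172.46].

### API

Orientations are given as a 3x3 rotation matrix whose columns are the frame's x, y, z axes.
In Python, from bench import ctrl gives the robot as it stands. The module is installed in compiled form; this text tells all that it offers. Calls block until the motion is done:
- ctrl.goto(position, orientation): joint-space move of the TCP to a pose.
- ctrl.move_l(position, vel=0.15, ori=None, contact_N=None): straight line of the TCP; ori=None keeps the orientation; vel is the mean speed in m/s. With contact_N (N) it stops when the force on the tool has changed by that much, and returns True; else False.
- ctrl.movej(angles): joint-space move.
- ctrl.command_gripper(opening): opening from 0.0 (shut) to 1.0 (fully open); the grip force is fixed at half the most; returns when the fingers have stopped.
- ctrl.sleep(seconds).
- ctrl.ik(position, orientation): joint angles nearest the present ones, or None.
- ctrl.read_camera(name): name is "side" or "top"; returns the picture (480x640x3 uint8, blue, green, red); there is no depth.
- ctrl.camera_params(name): a dict with "fx", "fy", "cx", "cy" (pixels), "pose" (4x4, takes a point from camera to world coordinates). Camera axes: x right, y up, looking along -z (the intrinsics and any distortion apply to the point x, -y, -z); pixel columns grow to the right and rows downward; lengths in m; the calibration is good to about 2 mm. A picture is of the moment at which its call begins. camera_params takes no time and is no camera call.
A pose or a line that the arm cannot do raises ctrl.MotionError and nothing moves.
- ctrl.sign_off(): hands the job in; it is judged then, once.
Readings, each from a call of its own:
- ctrl.current_t(): time.
- ctrl.current_q(): joint angles.
- ctrl.current_dq(): joint speeds.
- ctrl.current_effort(): joint torques, N m.
- ctrl.current_tool_pos(): TCP position.
- ctrl.current_eef_rot(): TCP orientation.
- ctrl.current_contact_force(): force on the tool from outside, world axes, zero at the start.
- ctrl.current_wrist_torque(): the same for the moment, N m.
- ctrl.current_grip_width(): opening from 0.0 (shut) to 1.0 (fully open).
- ctrl.current_grasp_force(): force on a finger pad.
Only numpy, scipy, OpenCV 4.12 (cv2) and the standard library are available. Lean on these libraries where they do the work, as an engineer would, in place of code of your own. Each camera call takes 0.05 s, during which the arm holds its last target. There are 200 camera calls.

## Working session

There is one attempt and no reset: what is moved stays moved. The work goes in short steps, each a Python script; the robot and the scene stay as the last script left them, time stands still between calls to the robot, and variables do not carry over. Pictures are saved under pics/ and viewed, at most 10 in all, crops included, and the job is handed in when it is done.

```bash
mkdir -p pics
python3 - <<'E'
from bench import ctrl
import cv2
for n in("top","side"):
    cv2.imwrite(f"pics/{n}0.png",ctrl.read_camera(n)); print(n,ctrl.camera_params(n))
E
```

```text
top {'fx': 492.73678515215204, 'fy': 492.73678515215204, 'cx': 329.93725840511087, 'cy': 241.5190091156706, 'pose': array([[-0.01607847,  0.98542469, -0.16935073,  0.3224615 ],
       [-0.99949987, -0.01122763,  0.02956262, -0.37174561],
       [ 0.02723033,  0.16974136,  0.98511237,  0.97604818],
       [ 0.        ,  0.        ,  0.        ,  1.        ]])}
side {'fx': 527.4346264115593, 'fy': 527.4346264115593, 'cx': 326.9385365104213, 'cy': 242.7472779714368, 'pose': array([[-0.97037022,  0.1173692 , -0.21120159,  0.29841299],
       [-0.24081111, -0.39818442,  0.88513229,  0.36514167],
       [ 0.01979009,  0.90976571,  0.41465011,  0.44430143],
       [ 0.        ,  0.        ,  0.        ,  1.        ]])}
```

View pics/top0.png

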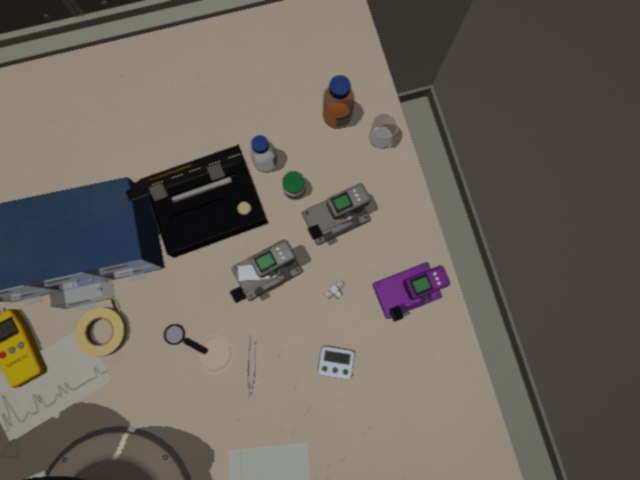

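View pics/side0.png

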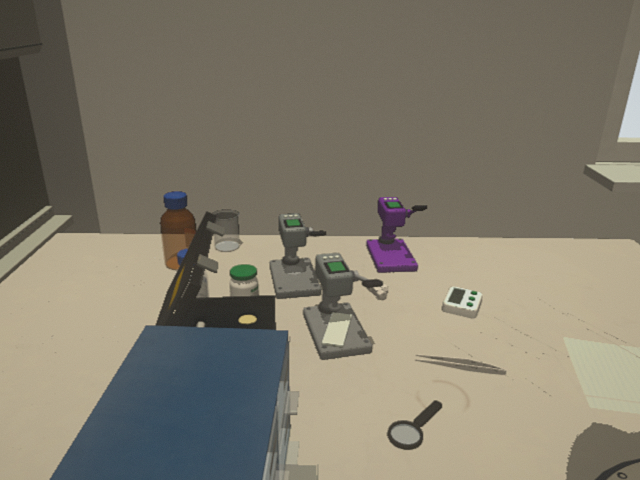

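The top view shows three candidates: a grey gauge with the plate at (266,270), its pad at (238,295); a grey gauge without a plate at (340,212), its pad at (315,232); and a purple one at (412,290), its pad at (396,313). I choose the first and check it in close crops.

Run:
```python
import cv2,numpy as np
a=cv2.imread("pics/top0.png")[225:315,215:315]; b=cv2.imread("pics/side0.png")[240:360,290:400]
r=lambda i,f:cv2.resize(i,None,fx=f,fy=f,interpolation=cv2.INTER_CUBIC)
a=r(a,4);b=r(b,3.5)
h=max(a.shape[0],b.shape[0]);o=np.zeros((h,a.shape[1]+b.shape[1],3),np.uint8)
o[:a.shape[0],:a.shape[1]]=a;o[:b.shape[0],a.shape[1]:]=b
cv2.imwrite("pics/c1.png",o);print(o.shape)
```

```text
(420, 785, 3)
```

View pics/c1.png

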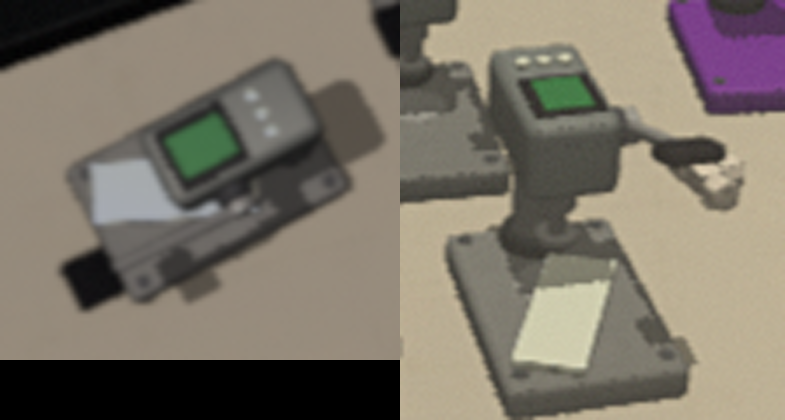

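The crops confirm gauge_a: plate on its base and lever raised. The pad is at top (238,295) and side (373,283). The base corners in the top view are front-left (233,269), front-right (250,300) and back-right (302,271).

```bash
cat > h.py <<'E'
from bench import ctrl
import numpy as np
def ray(n,u,v):
    p=ctrl.camera_params(n);P=p["pose"]
    d=P[:3,:3]@np.array([(u-p["cx"])/p["fx"],-(v-p["cy"])/p["fy"],-1]);return P[:3,3],d/np.linalg.norm(d)
def atz(n,u,v,z):
    c,d=ray(n,u,v);return c+d*(z-c[2])/d[2]
def tri(a,b):
    (c,d),(e,f)=ray("top",*a),ray("side",*b)
    s=np.linalg.lstsq(np.c_[d,-f],e-c,rcond=None)[0]
    p,q=c+s[0]*d,e+s[1]*f;return (p+q)/2,np.linalg.norm(p-q)
E
python3 - <<'E'
from h import *
fl,fr,br=[atz("top",*p,.016) for p in((233,268.8),(250,300),(302,271.2))]
print(fl,fr,br,np.linalg.norm(fl-fr),np.linalg.norm(br-fr))
x=br-fr;print("yaw",np.degrees(np.arctan2(x[1],x[0])), "from y", np.degrees(np.arctan2(*(-(fl-fr)[:2])*[1,-1])))
print("pad tri",tri((238,295),(372.9,283.1)),"pad z.124",atz("top",238,295,.126))
print("pad b",atz("top",315,232,.126))
print(ctrl.current_eef_rot(),ctrl.current_grip_width(),ctrl.current_t())
E
```

```text
[ 0.43571863 -0.21073094  0.016     ] [ 0.37476096 -0.2444081   0.016     ] [ 0.42926715 -0.34498867  0.016     ] 0.06964185150304349 0.11440007174650883
yaw -61.546043700323985 from y -61.08075443892195
pad tri (array([ 0.37883113, -0.23635527,  0.11283422]), np.float64(0.0008073111661137443)) pad z.124 [ 0.37757471 -0.23846097  0.126     ]
pad b [ 0.48584787 -0.37129561  0.126     ]
[[-9.74394341e-01  2.24845645e-01 -3.22935287e-04]
 [ 2.24845854e-01  9.74393882e-01 -9.50885161e-04]
 [ 1.00863780e-04 -9.99147780e-04 -9.99999496e-01]] 0.9994884666780892 0.1
```

Run:
```python
from h import *
for n,a,b in(("blue near corner",(160,262),(290,332)),("blue near alt",(145,268),(290,332)),("blue far corner",(133,180),(160,330)),("lid top -y",(240,150),(208,212)),("lid +y",(130,192),(165,320)),("pad a",(238,295),(373,283)),("head a topfront", (252.5,261),(330,274))): print(n,tri(a,b))
for z in(.3,.4,.45):
  for p in((.141,.609),(.37,-.24)):
    q=ctrl.ik([*p,z],ctrl.current_eef_rot());print(z,p,None if q is None else np.round(q,1))
```

```text
blue near corner (array([ 0.44309473, -0.09875573,  0.11383759]), np.float64(0.010763705806147444))
blue near alt (array([ 0.43362259, -0.07774649,  0.12869905]), np.float64(0.015955569745728777))
blue far corner (array([ 0.58077037, -0.05106329,  0.12464299]), np.float64(0.005387543756873063))
lid top -y (array([ 0.61432168, -0.24769216,  0.18219902]), np.float64(0.004711977374808818))
lid +y (array([ 0.56291631, -0.04878218,  0.13896265]), np.float64(0.011046150102332817))
pad a (array([ 0.37876724, -0.23638474,  0.11298642]), np.float64(0.0006990331200109691))
head a topfront (array([ 0.44042971, -0.25957138,  0.10505377]), np.float64(0.0034961533283299007))
0.3 (0.141, 0.609) [71.5 24.6 69.8  0.  85.7 -5.5]
0.3 (0.37, -0.24) [-4.070e+01  8.200e+00  9.370e+01 -1.000e-01  7.810e+01 -1.177e+02]
0.4 (0.141, 0.609) [71.5 22.1 59.   0.  99.  -5.5]
0.4 (0.37, -0.24) [-4.070e+01  4.500e+00  8.270e+01 -1.000e-01  9.280e+01 -1.177e+02]
0.45 (0.141, 0.609) [ 71.5  21.7  52.5   0.  105.9  -5.5]
0.45 (0.37, -0.24) [-4.070e+01  3.600e+00  7.640e+01 -1.000e-01  1.000e+02 -1.177e+02]
```

```bash
cat >> h.py <<'E'
gx=np.array([np.cos(np.radians(-61.3)),np.sin(np.radians(-61.3)),0])
def R(s): y=s*gx; z=np.array([0,0,-1.]); return np.c_[np.cross(y,z),y,z]
T=np.array([.376,-.2335,0])
E
python3 - <<'E'
from h import *
import cv2
ctrl.command_gripper(0.0)
ctrl.move_l([.141,.609,.38],vel=.25)
q=[ctrl.ik(T+[0,0,.38],R(s)) for s in(1,-1)];print(q)
s=min((k for k in(0,1) if q[k] is not None),key=lambda k:abs(q[k][5]-ctrl.current_q()[5]));s=1-2*s
ctrl.goto(T+[0,0,.38],R(s)); ctrl.move_l(T+[0,0,.16],vel=.15)
t,d=ctrl.read_camera("top"),ctrl.read_camera("side")
o=np.hstack([cv2.resize(t[190:330,180:320],(400,400)),cv2.resize(d[200:360,290:450],(400,400))])
cv2.imwrite("pics/c2.png",o)
print(s,ctrl.current_t(),ctrl.current_tool_pos(),ctrl.current_contact_force())
E
```

```text
[array([-3.95795439e+01,  5.21880845e+00,  8.48354577e+01, -2.54444375e-14,
        8.99457339e+01,  2.17204561e+01]), array([-3.95795439e+01,  5.21880845e+00,  8.48354577e+01, -2.54444375e-14,
        8.99457339e+01, -1.58279544e+02])]
1 6.6083 [ 0.37628556 -0.23370165  0.16051295] [ 0.62941039  0.13556156 -0.20115405]
```

View pics/c2.png

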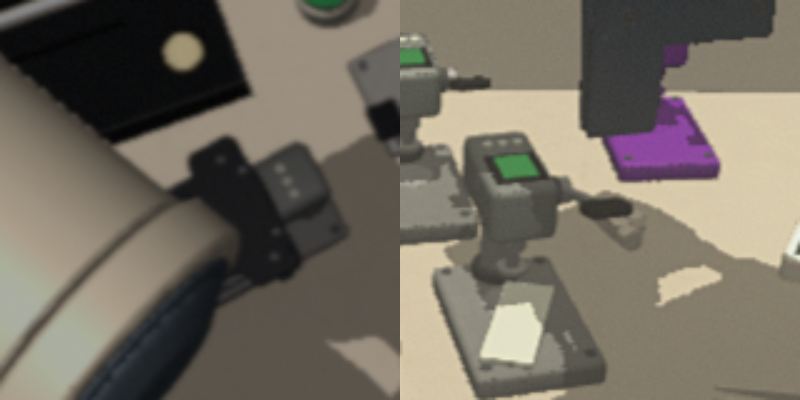

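The side crop shows the shut fingertips at (617,133), straight above pad_a at (607,208), about 40 mm up as expected. The plate is undisturbed, and I can go down now.

Run:
```python
from h import *
T2=T+[.002,0,0]
z=.132
print(ctrl.move_l(T2+[0,0,z],vel=.08,contact_N=8),ctrl.current_tool_pos())
hit=ctrl.move_l(T2+[0,0,.058],vel=.03,contact_N=12)
print(hit,ctrl.current_tool_pos(),ctrl.current_contact_force(),ctrl.current_t())
```

```text
False [ 0.37797379 -0.23345183  0.13204788]
True [ 0.37827465 -0.23377631  0.0631942 ] [-2.63620338  0.89856655 17.497758  ] 9.1417
```

Run:
```python
from h import *
import cv2
p=ctrl.current_tool_pos()
ctrl.move_l([p[0],p[1],.2],vel=.1)
d=ctrl.read_camera("side")
cv2.imwrite("pics/c3.png",cv2.resize(d[200:360,250:450],(750,600)))
print(ctrl.current_tool_pos(),ctrl.current_contact_force(),ctrl.current_t())
```

```text
[ 0.37803328 -0.23359591  0.19951254] [-0.49049477  0.39457123 -0.40708857] 10.7083
```

View pics/c3.png

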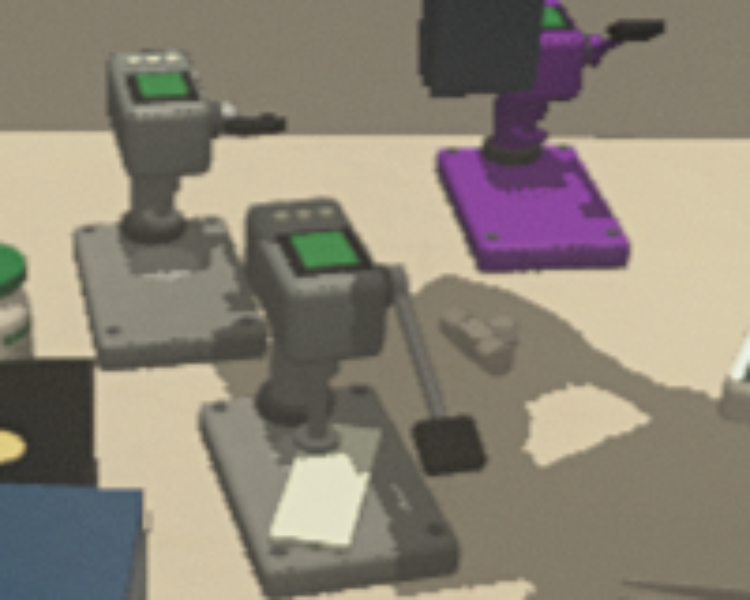

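The picture shows gauge_a's foot resting on the plate at (317,440) and its lever down, with the pad at (450,443). The plate is in place, gauge_b's lever is still up at (250,123), and the robot is clear. The 17 N reaction at z = 63 mm matches the stop.

Run:
```python
from h import *
print(atz("side",370,318.1,.063)); print(ctrl.sign_off())
```

```text
[ 0.37931302 -0.23025807  0.063     ]
the job is handed in; nothing more can be done
None
```

I pushed gauge_a's lever down to its stop, so its foot now rests on the plate; the last picture shows the plate in place and gauge_b's lever still up, and I handed the job in at about 10.7 s (no verdict was returned).

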